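# Pry a press-fit housing lid loose evenly with a double-ended wedge

## Task

Take the double-ended steel wedge from its rest and work it into the pry slots under the left and right edges of the sensor housing's press-fit lid, a little on one side and then on the other, so that the lid never cocks over by more than about 4 degrees, until the whole lid has come up and stands loose and level on the housing's four spring balls. Move the lid with the wedge only, never with the gripper, then lay the wedge back in its rest, flat side down as you found it. Leave the other things on the bench where they are.

Things in the scene. Friction and masses are not known exactly. Their poses are not given: they have to be found in the camera images.
- housing: grey sensor housing fixed to the worktop. Origin: centre of underside; z up, y to its left end. Foot 130 (x) x 140 (y) mm, 12 high; body above 116 x 140 with flat top (the sill) at z = 45 mm. Sill ends at y = +-70, lid's outer edges at y = +-55. A 97 (y) x 87 (x) mm spigot inside guides the lid with 1.5 mm play a side
- lid: press-fit aluminium lid, 100 (x) x 110 (y) x 19 mm, walls 5 mm, about 0.25 kg, round dark window on top; too wide to grasp. Origin: centre of its lower edge plane, at z = 48 mm in the housing's frame when seated; axes then as the housing's. Tilts about 0.009 rad per mm that one end is higher. An end stays at the height to which it has been worked
- slot_left (a point): middle of the left pry slot's mouth, on the sill: housing frame (0, +55, 45) mm, axes as the housing's. Slot 26 mm wide (x), 3 mm high from the sill to the seated lid's lower edge. A channel just as wide, floor level with the sill, runs from it straight through the housing along y. The wedge goes in towards the housing's -y, flat on the sill
- slot_right (a point): middle of the mouth of the right pry slot, like the left one: housing frame (0, -55, 45) mm. The wedge goes in towards the housing's +y, flat on the sill
- lid_edge_left (a point): middle of the lid's left lower outer edge (lid frame (0, +55, 0) mm); 3 mm above slot_left when seated, about 11 to 13 mm above it when standing on the balls
- lid_edge_right (a point): middle of the lid's right lower outer edge (lid frame (0, -55, 0) mm); 3 mm above slot_right when seated, about 11 to 13 mm above it when standing on the balls
- balls (a point): housing frame (0, 0, 53) mm, amid four hidden 10 mm steel balls at x = +-30, y = +-45 mm, sprung outwards with about 8 N each. They hold the lid's end walls by friction (about 0.6, varies): some 10 N to raise an end. At about 6 to 8 mm of lift an end's balls spring out 3 mm under the wall; the end jumps to 8 to 10 mm above its seat and stays
- wedge: steel wedge, 160 mm long along its y, 0.16 kg. Origin: centre of the flat underside, z up. Dark middle handle 80 long, 14 wide (x), 13 high. Beyond it two bright 12 mm wide blades: tops slope from 13 mm high at y = +-38 to 1.5 mm at the tips, y = +-80. Friction 0.2. Lifts the lid's edge from 5 mm past it on, 0.27 mm per mm, in practice 1 to 2 mm less, at up to 20 N of push
- rest_top (a point): middle of the wedge rest's supporting plane, 30 mm above the worktop; z up, y along the wedge. Fixed black plastic rest: foot 60 x 110 mm, 8 thick; two forked posts 8 mm thick at y = +-42 mm whose prongs, 18 mm apart (x), reach 15 mm above the plane. The wedge lies in it at the start; grip its handle across x between the posts, from above
- flux_bottle: small white bottle with red cap and nozzle, 38 x 38 x 118 mm, standing beyond the housing; bystander, origin centre of underside
- test_pcb: green circuit board 50 x 66 x 10 mm lying on the worktop; bystander, origin centre of underside
- side_cutters: side cutters with red handles, 48 x 140 x 13 mm, lying to the right; bystander, origin centre of underside
Things that resemble listed ones, but are neither listed nor needed, are in the scene too. There is more than one size of the wedge; the job needs the middle-sized.

How it is judged:
On the way, in this order (a step that is already met when the one before it is completed fails the run):
1. the wedge under one edge of the lid has raised that edge at least 2 mm (z of any of lid_edge_left, lid_edge_right in the frame of housing above 0.05 m and contact force between wedge and lid above 0.5 N), for 0.1 s.
2. both edges of the lid are up at least 7 mm (z of each of lid_edge_left, lid_edge_right in the frame of housing above 0.055 m), for 0.2 s.
At the end, for the whole second after the job is handed in: Both lid edges at least 7 mm above their seats, lid level within 0.03 rad, at rest on the housing (6 mm sideways, 14 mm up at most), wedge not touching it; wedge at rest in its rest, flat side down: within 20 mm of its middle, 4 mm of its supporting plane and 0.15 rad of its line (all of step 2 and z of lid in the frame of housing below 0.062 m and angle between lid's own z axis and vertical below 0.03 rad and horizontal distance between lid and housing below 0.006 m and linear speed of each of lid, wedge below 0.01 m/s and horizontal distance between wedge and rest_top below 0.02 m and z of wedge in the frame of rest_top between -0.003 and 0.004 m and angle between wedge's own z axis and vertical below 0.08 rad and angle between the y axis of wedge and the y axis of rest_top, either way round below 0.15 rad and contact force between wedge and lid below 0.1 N).
It fails at once if the lid cocks over by more than 0.075 rad (4.3 degrees) (angle between lid's own z axis and vertical above 0.075 rad).
It fails at once if the gripper or arm pushes on the lid (contact force between any of the fingers, the arm and lid above 1 N).
It fails at once if a bystander is moved by more than 20 mm (distance of any of flux_bottle, test_pcb, side_cutters from where it was at the start of the episode above 0.02 m).
It also fails if it takes over 72 s, if anything falls off the work surface, if the arm or the gripper's body presses on something with over 40 N, if the wrist force passes 120 N, or if a joint passes its speed limit or range.

## Robot

A 6-joint arm with a two-finger parallel gripper is mounted at the origin on a cart in front of the work surface, level with it; the furniture and walls round the work are solid. World frame = base frame: x ahead of the robot, y to its left, z up, the work surface at z = 0. Lengths are in m, angles in rad, forces in N, time in s.
With the tool pointing down it reaches from about 0.325 to 0.775 m from the base axis. Payload 5.5 kg.
Tool frame: the origin (TCP) lies between the finger pads; the fingertips stand env.tip_reach ahead of it and the grasp point (between the pads) is the TCP (env.tip_reach is the distance from the TCP to the fingertips, in m); x points along the fingers, z is the direction in which the jaws open and shut, and the axes are right-handed (so a half turn about x gives the same grasp; the last joint's range is limited). The gripper opens to 88 mm and grips with 3 to 60 N. Pads are 20 mm wide; open, the fingers measure 115 mm over their backs; the gripper's body (75 mm by 178 mm) begins 61 mm behind the grasp point.
Start: joints at [1.201, 0.091, 1.231, -0, 1.82, -0.057], TCP at [0.185, 0.571, 0.242] pointing down, gripper open.
Joint ranges: [-2.87, 2.87], [-0.86, 2.18], [0.17, 2.46], [-1.51, 4.65], [0.06, 2.69], [-2.65, 2.65]. Speed limits (rad/s): [2.57, 2.57, 3.01, 3.14, 3.14, 3.14].

## Interface

Orientations are given as a unit quaternion [w, x, y, z].
In Python, from workcell import observe, viewer, env gives the robot as it stands.
- The arm moves only by the shell command python3 -m inch 'ROWS' [OPENING] [FORCE]. ROWS is JSON, a list that holds one entry, the list of rows, each a list of 4 numbers: the shift along the tool's x, y, z in mm, then the turn about the tool's x in rad. A call has 1 to 10 rows; each row is the pose to reach, as a shift and turn from the pose commanded when the call began, along the tool's axes at that moment; what a row does not reach only later rows make up. A row lasts 1/8 s, in which the tool goes at most 62.5 mm and 10.7 degrees, less where a joint would pass 70% of its speed; a pose out of reach is approached as far as the arm can. A call with a gripper value outside its range is refused whole. OPENING is the closure in counts, from 0 (fully open) to 255 (shut), set as the call begins (- or left out, the last holds). The fingers move at their own pace and stop on an object; FORCE is the grip in N (left out, the last holds). Time passes only in rows, so rows that repeat a pose let the fingers close. It gives the time, the measured TCP pose, the force and the opening at its end, in the units of the state.
- observe(): the state, without advancing time (a new reading comes with each control period).
- viewer.read_camera(name): name is "side" or "top" or "wrist"; returns a dict with "image" (384x512x3 uint8, red, green, blue), "range_z" (384x512 float32, m along the optical axis (not along the pixel's ray), 0 where there is no reading), "intrinsics" (3x3 intrinsics, pixels), "eye" and "orientation" of the camera in the world; the wrist camera has in their place "T_tool_cam" (4x4, takes a point from camera to tool coordinates, whose origin is the TCP and whose axes are the tool frame's). Camera axes: x right, y down, z forward; pixel columns grow to the right and rows downward; lengths in m; the calibration is good to about 2 mm. A picture is of the moment at which its call begins: read the wrist's pose just before it.
- env.finish_job(): hands the job in, once; it reports no verdict.
The state is a dict: "t": time; "q": joint angles; "joint_velocities": joint speeds; "effort": joint torques, N m; "tcp_pos": TCP position; "ee_rot": TCP orientation; "contact_force": force on the tool from outside, world axes, zero at the start; "moment": the same for the moment, N m; "gripper_width": opening from 0.0 (shut) to 1.0 (fully open).
Only numpy, scipy, OpenCV 4.12 (cv2) and the standard library are available. Lean on these libraries where they do the work, as an engineer would, in place of code of your own. Each camera call takes 0.05 s, during which the arm holds its last target.

## Working session

There is one attempt and no reset: what is moved stays moved. The work goes in short steps, Python scripts to look and compute and a shell command to move; the robot and the scene stay as the last step left them, time stands still between calls to the robot, and variables do not carry over. Pictures are saved under pics/ and viewed, and the job is handed in when it is done.

```bash
ls; mkdir -p pics
cat > h.py <<'E'
import numpy as np,cv2
from workcell import observe,viewer,env
from scipy.spatial.transform import Rotation as R
def Rq(q): return R.from_quat([q[1],q[2],q[3],q[0]]).as_matrix()
def cam(name):
    s=observe()
    c=viewer.read_camera(name)
    if 'T_tool_cam' in c:
        T=np.eye(4);T[:3,:3]=Rq(s['ee_rot']);T[:3,3]=s['tcp_pos'];M=T@np.array(c['T_tool_cam'])
    else:
        M=np.eye(4);o=np.array(c['orientation']);M[:3,:3]=Rq(o) if o.shape==(4,) else o;M[:3,3]=c['eye']
    c['M']=M
    np.savez('last_%s.npz'%name,image=c['image'],z=c['range_z'],K=np.array(c['intrinsics']),M=M)
    return c
def load(name):
    d=np.load('last_%s.npz'%name);return d
def pts(d):
    z=d['z'];K=d['K'];v,u=np.mgrid[:z.shape[0],:z.shape[1]]
    P=np.stack([(u-K[0,2])/K[0,0]*z,(v-K[1,2])/K[1,1]*z,z],-1)
    W=P@d['M'][:3,:3].T+d['M'][:3,3]; W[z==0]=np.nan
    return W
def plane(d,u,v,h):
    K=d['K'];r=d['M'][:3,:3]@np.array([(u-K[0,2])/K[0,0],(v-K[1,2])/K[1,1],1]);o=d['M'][:3,3]
    return o+r*(h-o[2])/r[2]
def save(fn,im,crop=None,s=1):
    if crop: u0,v0,u1,v1=crop; im=im[v0:v1,u0:u1]
    im=cv2.resize(im,None,fx=s,fy=s,interpolation=cv2.INTER_CUBIC if s>1 else cv2.INTER_AREA)
    cv2.imwrite('pics/'+fn,cv2.cvtColor(im,cv2.COLOR_RGB2BGR))
E
python3 - <<'E'
from h import *
np.set_printoptions(precision=4,suppress=True)
s=observe();print(s, env.tip_reach)
for n in ['top','side','wrist']:
    c=cam(n);save(n+'0.png',c['image'],s=1.5);print(n,c['M'],c['intrinsics'])
E
```

```text
pics
{'t': 0.0, 'q': array([ 1.2013,  0.0919,  1.2319, -0.    ,  1.8198, -0.0567]), 'joint_velocities': array([-0.0012, -0.0003, -0.0006,  0.0019,  0.0003,  0.0003]), 'effort': array([ -0.0002, -44.6446, -40.6448,   0.0698,   0.0293,  -0.0002]), 'tcp_pos': array([0.1845, 0.5706, 0.2405]), 'ee_rot': array([ 0.5712, -0.4164,  0.5723,  0.4156]), 'contact_force': array([ 0.091 ,  0.1471, -0.3006]), 'moment': array([0.0043, 0.0029, 0.0287]), 'gripper_width': 0.9989343808533414} 0.019
top [[ 0.0067 -0.9966  0.0818  0.4685]
 [-1.     -0.0068 -0.0008  0.1835]
 [ 0.0014 -0.0818 -0.9966  1.1541]
 [ 0.      0.      0.      1.    ]] [[355.2051   0.     255.9482]
 [  0.     355.2051 189.0462]
 [  0.       0.       1.    ]]
side [[ 0.8536 -0.2939  0.4301  0.0469]
 [-0.5209 -0.4703  0.7124 -0.6656]
 [-0.007  -0.8321 -0.5546  0.7274]
 [ 0.      0.      0.      1.    ]] [[368.4669   0.     253.6753]
 [  0.     368.4669 190.7723]
 [  0.       0.       1.    ]]
wrist [[ 0.3084  0.9172  0.2521  0.1145]
 [ 0.9512 -0.2966 -0.0846  0.5932]
 [-0.0028  0.2659 -0.964   0.3833]
 [ 0.      0.      0.      1.    ]] [[321.5171   0.     253.565 ]
 [  0.     321.5171 192.4335]
 [  0.       0.       1.    ]]
```

View pics/top0.png

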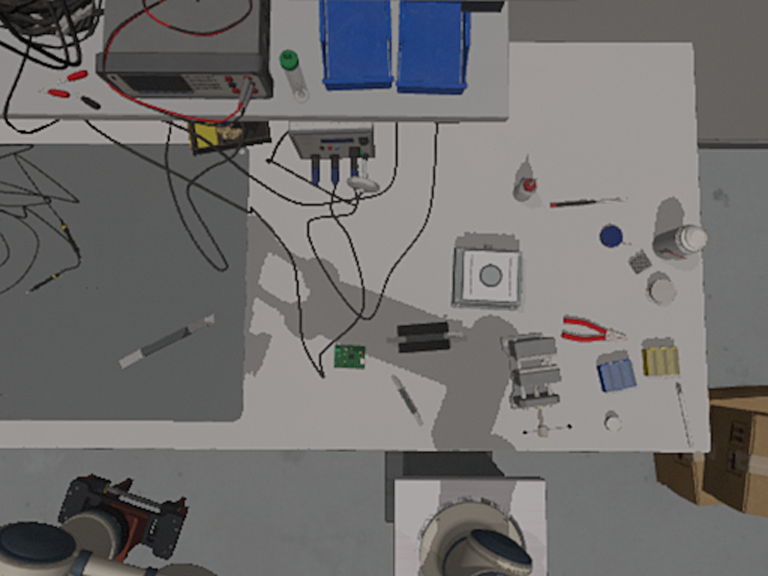

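View pics/side0.png

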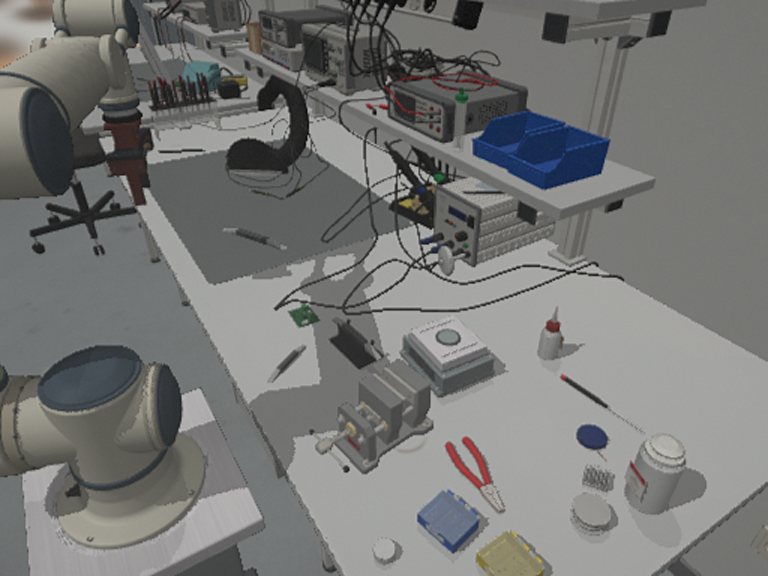

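View pics/wrist0.png

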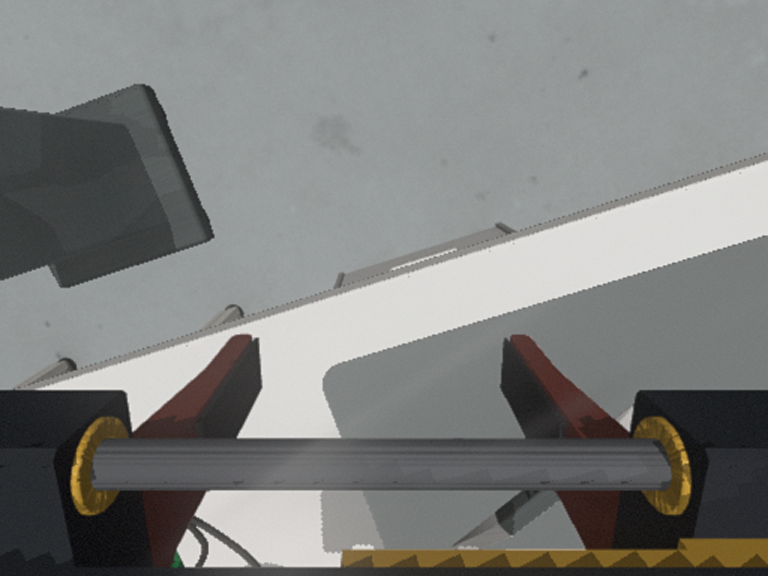

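Run:
```python
from h import *
d=load('top');save('t_h.png',d['image'],(240,140,370,250),6)
save('s_h.png',load('side')['image'],(190,190,350,290),5)
W=pts(d)
np.set_printoptions(precision=4,suppress=True)
for u,v in [(285,225),(326,184),(270,222),(300,220),(345,125)]: print(u,v,W[v,u])
for n in ['test_pcb']: pass
```

```text
285 225 [0.448  0.0914 0.0432]
326 184 [ 0.5741 -0.0314  0.0738]
270 222 [0.4566 0.1367 0.0077]
300 220 [0.4637 0.0395 0.0023]
345 125 [ 0.764  -0.0975  0.0521]
```

View pics/t_h.png

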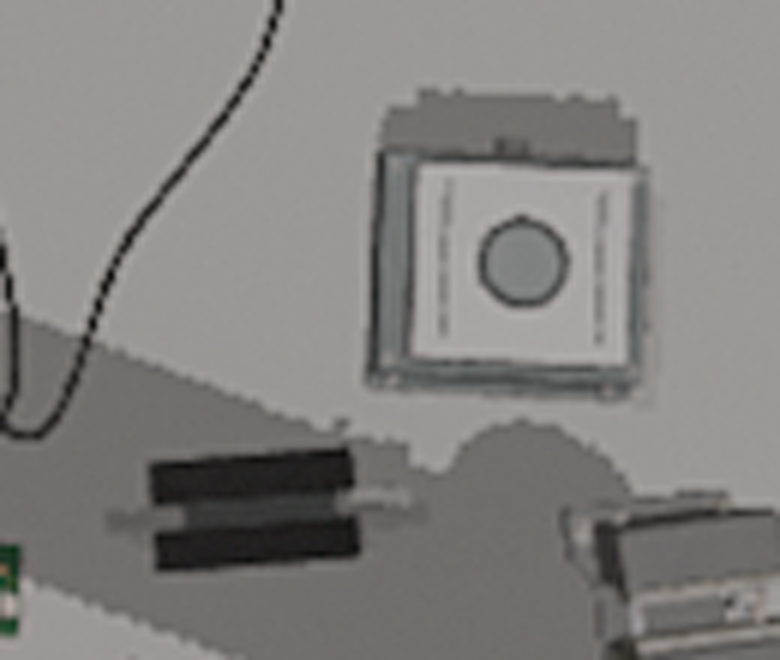

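View pics/s_h.png

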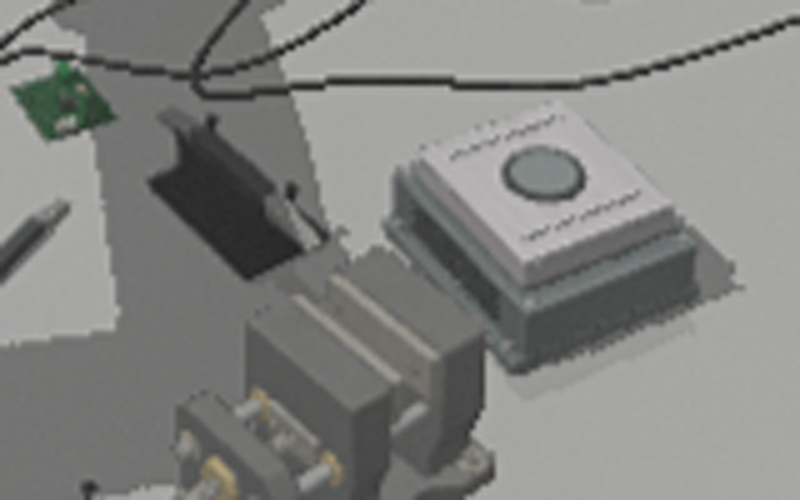

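```bash
cat >> h.py <<'E'
np.set_printoptions(precision=4,suppress=True)
def tool():
    s=observe();M=Rq(s['ee_rot']);return np.array(s['tcp_pos']),M
E
python3 - <<'E'
from h import *
p,M=tool();print(M)
d=load('top')
f=lambda a,b,h:plane(d,240+a/6-.4,140+b/6-.4,h)
# lid top corners
for a,b in [(415,165),(637,170),(628,368),(412,360),(523,262)]: print('lid',f(a,b,.067))
for a,b in [(108,520),(425,497)]: print('tip',f(a,b,.031))
for a,b in [(150,465),(350,450),(360,552),(157,570)]: print('rest',f(a,b,.008))
for a,b in [(186,515),(336,500)]: print('handle',f(a,b,.043))
W=pts(d);z=W[...,2]
m=(W[...,0]>.3)&(W[...,0]<.5)&(W[...,1]<-.03)&(W[...,1]>-.2)
print('vise',np.nanmax(z[m]),[ (np.nanmin(W[m&(z>.03)][:,i]),np.nanmax(W[m&(z>.03)][:,i])) for i in (0,1)])
E
```

```text
[[-0.0005 -0.9515  0.3077]
 [-0.0014  0.3077  0.9515]
 [-1.      0.0001 -0.0015]]
lid [0.6268 0.02   0.067 ]
lid [ 0.625  -0.0942  0.067 ]
lid [ 0.523  -0.0882  0.067 ]
lid [0.5264 0.0221 0.067 ]
lid [ 0.5771 -0.0351  0.067 ]
tip [0.4433 0.1766 0.031 ]
tip [0.4564 0.0103 0.031 ]
rest [0.4722 0.1541 0.008 ]
rest [0.481  0.0468 0.008 ]
rest [0.4266 0.0417 0.008 ]
rest [0.4164 0.1501 0.008 ]
handle [0.4464 0.1362 0.043 ]
handle [0.4547 0.0584 0.043 ]
vise 0.11413890549562056 [(np.float64(0.30248066954343844), np.float64(0.456047731868436)), (np.float64(-0.16755603711530712), np.float64(-0.06963667974586243))]
```

```bash
python3 -m inch '[[[-30,-60,-67,0.15],[-30,-115,-130,0.3],[-30,-165,-185,0.45],[-30,-215,-241,0.6],[-30,-260,-300,0.75],[-30,-310,-350,0.9],[-30,-360,-405,1.0],[-30,-410,-460,1.18],[-30,-450,-505,1.18],[-30,-487,-547,1.18]]]' 0 40
```

```text
t: 1.4
tcp_pos: [0.4351, -0.0, 0.2715]
ee_rot: [0.707, -0.027, 0.706, 0.028]
contact_force: [1.1, 0.5, -0.2]
gripper_width: 1.001
```

```bash
python3 -m inch '[[[0,0,0,0],[0,0,0,0]]]'
python3 - <<'E'
from h import *
p,M=tool();print(p,M)
c=cam('wrist');save('w1.png',c['image'],s=1.5)
E
```

```text
t: 1.65
tcp_pos: [0.4345, 0.0022, 0.2713]
ee_rot: [0.706, -0.027, 0.707, 0.028]
contact_force: [0.9, 0.6, -0.2]
gripper_width: 0.997
[0.4345 0.0022 0.2713] [[-0.0008 -0.0772  0.997 ]
 [ 0.0006  0.997   0.0772]
 [-1.      0.0006 -0.0008]]
```

View pics/w1.png

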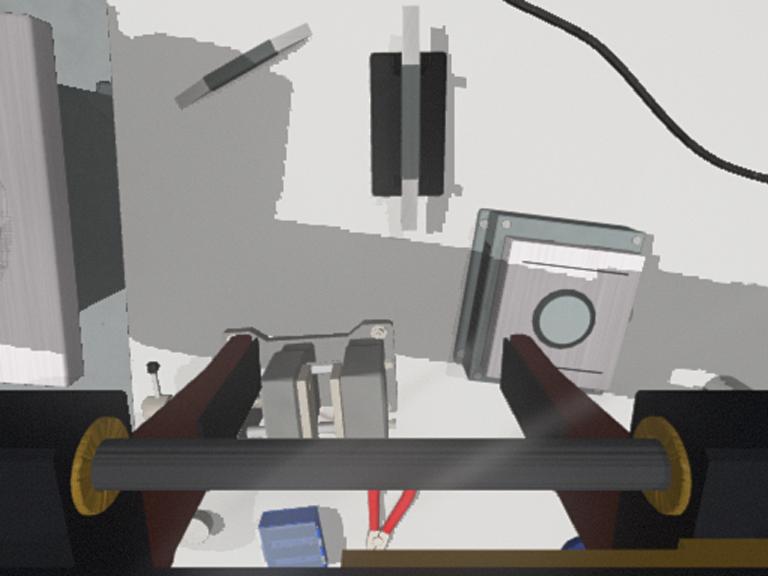

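Run:
```python
from h import *
d=load('wrist')
save('w1w.png',d['image'],(235,0,315,165),4)
save('w1h.png',d['image'],(295,130,440,270),5)
```

```text
(no output)
```

View pics/w1w.png

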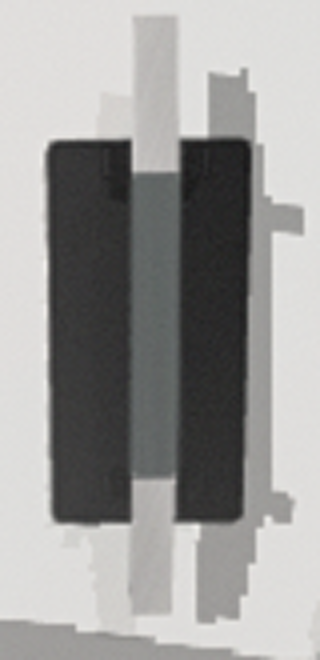

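View pics/w1h.png

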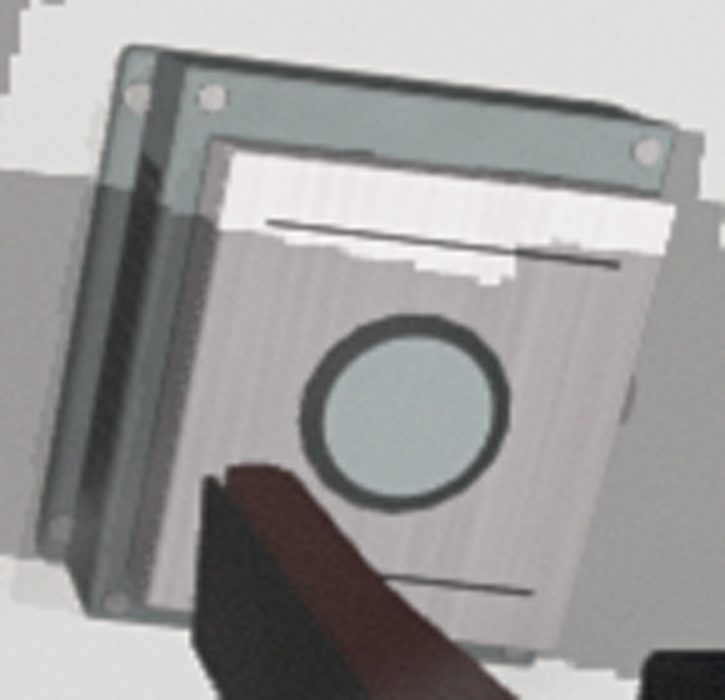

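Run:
```python
from h import *
d=load('wrist')
w=lambda a,b,h:plane(d,235+a/4-.375,b/4-.375,h)
g=lambda a,b,h:plane(d,295+a/5-.4,130+b/5-.4,h)
A=w(156,16,.0315);B=w(150.5,613,.0315);print('tips',A,B,np.linalg.norm(A-B),(A+B)/2,np.arctan2(-(A-B)[0],(A-B)[1]))
A=w(155.5,172,.043);B=w(153.5,478,.043);print('handle',A,B,np.linalg.norm(A-B),(A+B)/2,np.arctan2(-(A-B)[0],(A-B)[1]))
for a,b in [(50,142),(250,142),(243,522),(55,522)]: print('rest',w(a,b,.008))
print('sill',g(190,62,.045),g(95,612,.045),g(665,128,.045),g(533,662,.045))
print('lid top',g(232,152,.067),g(672,206,.067),g(556,650,.067))
print('win',g(407,413,.067))
e=g(267,221,.067)-g(618,265,.067);print('line yaw',np.arctan2(-e[1],-e[0]))
e=g(380,577,.067)-g(532,593,.067);print('line yaw',np.arctan2(-e[1],-e[0]))
e=g(672,206,.067)-g(556,650,.067);print('edge yaw',np.arctan2(-e[0],e[1]))
W=pts(d)
for u,v in [(375,212),(340,150),(274,80),(350,60)]: print(W[v-2:v+3,u-2:u+3].reshape(-1,3).mean(0))
```

```text
tips [0.441  0.1781 0.0315] [0.4542 0.0196 0.0315] 0.15903418241424372 [0.4476 0.0989 0.0315] 0.08280695036851776
handle [0.4439 0.1382 0.043 ] [0.4507 0.0593 0.043 ] 0.07919266327216382 [0.4473 0.0988 0.043 ] 0.08591306461944252
rest [0.4143 0.1498 0.008 ]
rest [0.4719 0.1542 0.008 ]
rest [0.4818 0.0467 0.008 ]
rest [0.4236 0.0422 0.008 ]
sill [0.5208 0.0392 0.045 ] [ 0.5164 -0.0988  0.045 ] [0.6321 0.0326 0.045 ] [ 0.6287 -0.104   0.045 ]
lid top [0.5271 0.0227 0.067 ] [0.6252 0.0182 0.067 ] [ 0.6216 -0.0898  0.067 ]
win [ 0.5757 -0.0337  0.067 ]
line yaw -0.049309511058352344
line yaw -0.03554498631564504
edge yaw -0.03402696575605499
[nan nan nan]
[0.5305 0.0308 0.0451]
[0.448  0.1009 0.0428]
[ 0.5391  0.1336 -0.0004]
```

```bash
python3 -m inch '[[[30,45,12,-0.008],[70,90,20,-0.008],[120,95,20,-0.008],[170,95,20,-0.008],[210,95,20,-0.008],[225,95,20,-0.008],[232,95,20,-0.008],[234,95,20,-0.008],[234,95,20,-0.008],[234,95,20,-0.008]]]' 0 40
python3 - <<'E'
from h import *
p,M=tool();print(p,M)
E
```

```text
t: 2.95
tcp_pos: [0.448, 0.0983, 0.0387]
ee_rot: [0.707, -0.03, 0.706, 0.03]
contact_force: [-0.0, 0.5, -1.1]
gripper_width: 1.002
[0.448  0.0983 0.0387] [[ 0.0019 -0.0857  0.9963]
 [ 0.0003  0.9963  0.0857]
 [-1.      0.0001  0.0019]]
```

Well placed; lower 1.5 mm and close.

```bash
python3 -m inch '[[[1.5,0,0,0],[1.5,0,0,0],[1.5,0,0,0],[1.5,0,0,0],[1.5,0,0,0],[1.5,0,0,0],[1.5,0,0,0],[1.5,0,0,0]]]' 255 55
python3 - <<'E'
from h import *
p,M=tool();print(p,M)
c=cam('wrist');save('w2.png',c['image'],s=1.5)
E
```

```text
t: 3.95
tcp_pos: [0.4474, 0.0983, 0.0361]
ee_rot: [0.707, -0.03, 0.706, 0.03]
contact_force: [0.6, -0.3, 0.7]
gripper_width: 0.149
[0.4474 0.0983 0.0361] [[ 0.0002 -0.0859  0.9963]
 [ 0.      0.9963  0.0859]
 [-1.     -0.      0.0002]]
```

View pics/w2.png

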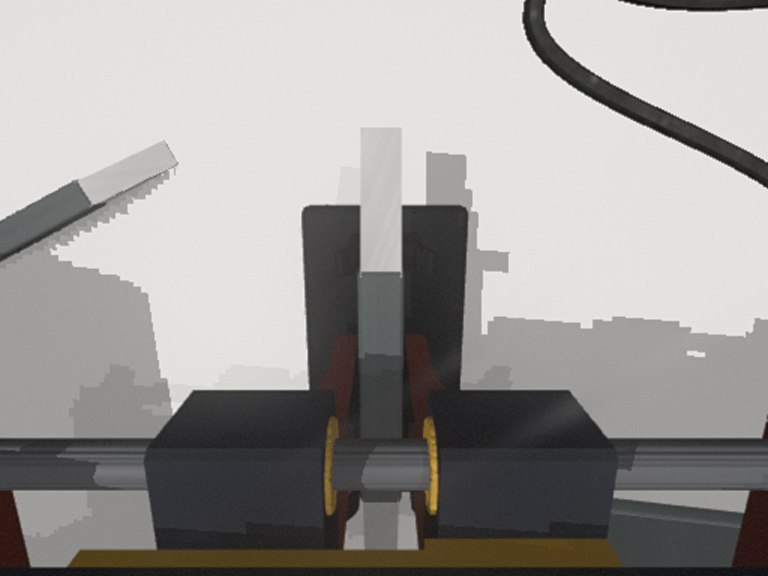

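```bash
python3 -m inch '[[[-15,0,0,0],[-30,0,0,0],[-30,2,40,0.04],[-30,2,80,0.08],[-30,2,115,0.121],[-30,2,133,0.121],[-30,2,133,0.121],[-30,2,133,0.121]]]'
python3 - <<'E'
from h import *
p,M=tool();print(p,M)
c=cam('wrist');save('w3.png',c['image'],s=1.5)
c=cam('side');save('s3.png',c['image'],(190,160,350,290),5)
c=cam('top');save('t3.png',c['image'],(240,110,370,250),5)
E
```

```text
t: 5.0
tcp_pos: [0.5792, 0.1117, 0.0665]
ee_rot: [0.707, 0.012, 0.707, -0.012]
contact_force: [-0.8, 0.2, -2.0]
gripper_width: 0.152
[0.5792 0.1117 0.0665] [[-0.0004  0.0349  0.9994]
 [-0.      0.9994 -0.0349]
 [-1.     -0.     -0.0004]]
```

View pics/w3.png

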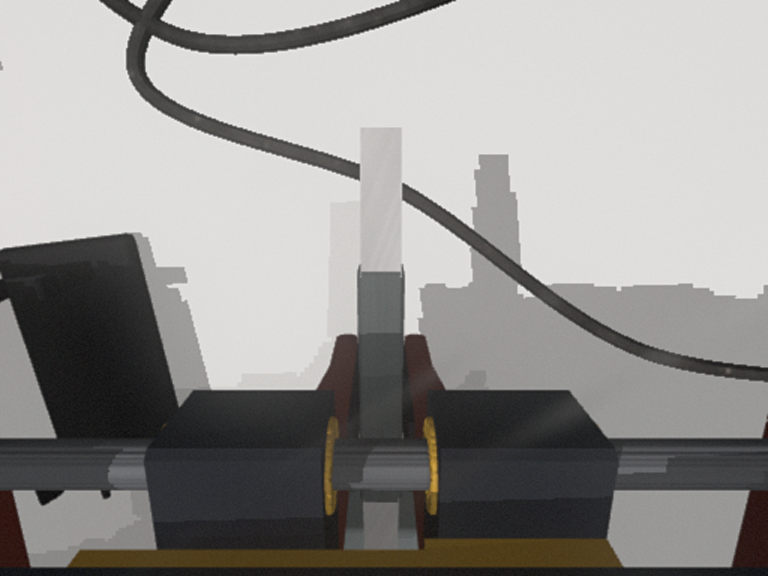

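View pics/s3.png

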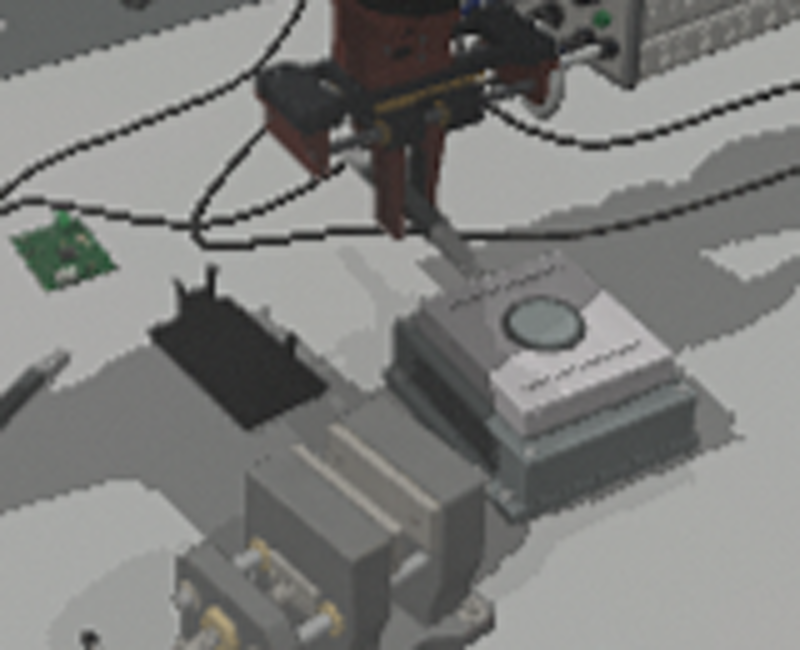

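View pics/t3.png

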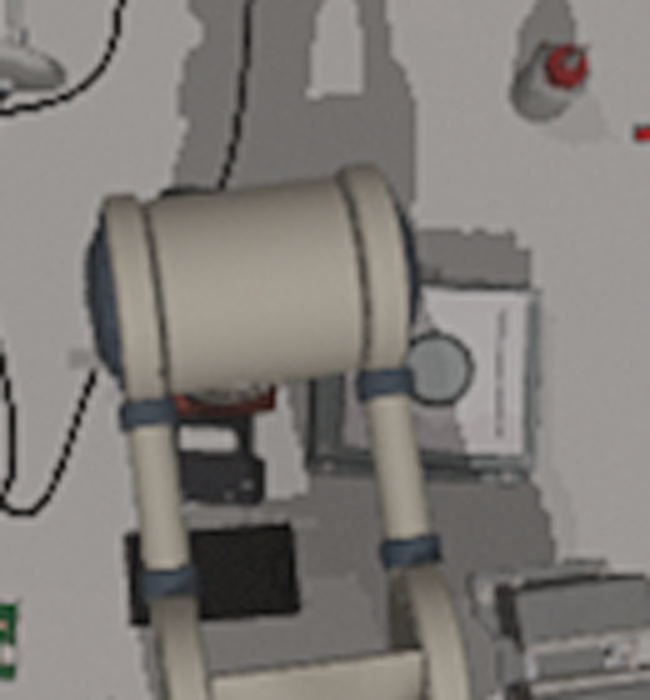

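```bash
python3 -m inch '[[[7,0,0,0],[12,-3,0,0],[14,-5,0,0],[14,-5,0,0],[14,-5,0,0]]]';python3 -m inch '[[[0.5,0,0,0],[0.5,0,0,0],[1,0,0,0],[1,0,0,0]]]'; python3 -m inch '[[[0.5,0,0,0],[0.5,0,0,0],[1,0,0,0],[1,0,0,0]]]'
```

```text
t: 5.78
tcp_pos: [0.5796, 0.1067, 0.0522]
ee_rot: [0.707, 0.012, 0.707, -0.012]
contact_force: [-0.2, 0.4, -1.8]
gripper_width: 0.154
t: 6.28
tcp_pos: [0.5795, 0.1068, 0.0511]
ee_rot: [0.707, 0.012, 0.707, -0.012]
contact_force: [-0.1, -0.0, -1.9]
gripper_width: 0.156
t: 6.78
tcp_pos: [0.5796, 0.1068, 0.0505]
ee_rot: [0.707, 0.012, 0.707, -0.012]
contact_force: [-0.7, 1.2, 1.6]
gripper_width: 0.152
```

```bash
python3 -m inch '[[[0,-3,0,0],[0,-6,0,0],[0,-9,0,0],[0,-12,0,0],[0,-12,0,0]]]';python3 -m inch '[[[0,-2,0,0],[0,-4,0,0],[0,-6,0,0],[0,-8,0,0],[0,-8,0,0]]]'
```

```text
t: 7.4
tcp_pos: [0.5793, 0.0944, 0.0504]
ee_rot: [0.707, 0.012, 0.707, -0.013]
contact_force: [0.7, 0.6, 3.9]
gripper_width: 0.156
t: 8.02
tcp_pos: [0.5791, 0.0903, 0.0509]
ee_rot: [0.708, 0.014, 0.706, -0.009]
contact_force: [-0.0, 14.2, 5.6]
gripper_width: 0.156
```

```bash
python3 -m inch '[[[0,-2,0,0],[0,-4,0,0],[0,-5,0,0],[0,-5,0,0]]]';python3 - <<'E'
from h import *
s=observe();print(s['tcp_pos'],s['contact_force'],s['moment']);p,M=tool();print(M)
c=cam('side');save('s4.png',c['image'],(240,170,340,260),8)
E
```

```text
t: 8.52
tcp_pos: [0.579, 0.0858, 0.0509]
ee_rot: [0.708, 0.014, 0.706, -0.009]
contact_force: [0.6, 14.7, 4.7]
gripper_width: 0.152
[0.579  0.0858 0.0509] [ 0.618  14.6697  4.6958] [ 2.0665  0.0058 -0.0007]
[[ 0.0017  0.0325  0.9995]
 [ 0.007   0.9994 -0.0325]
 [-1.      0.0071  0.0015]]
```

View pics/s4.png

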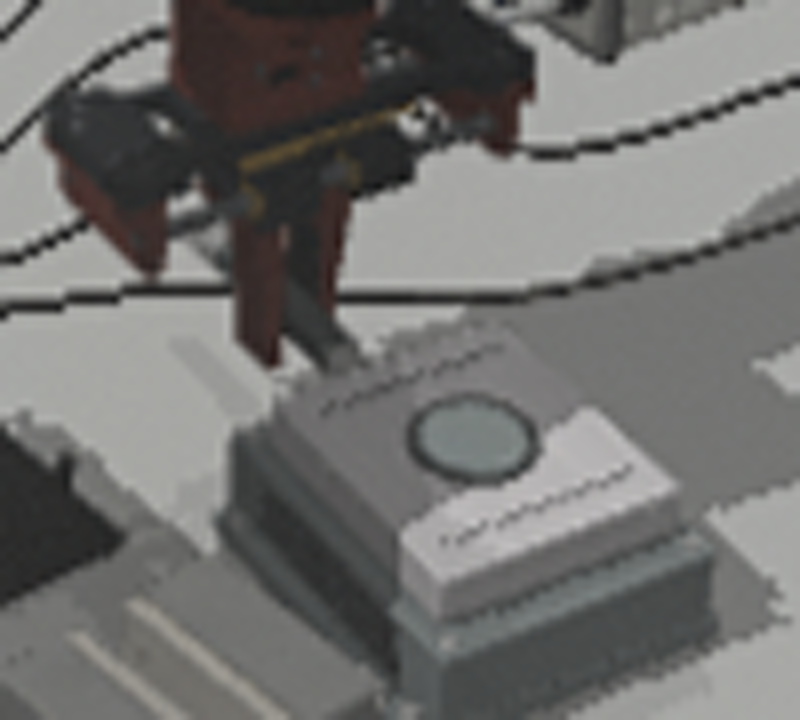

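```bash
cat >> h.py <<'E'
def lidfit(n='side'):
    c=cam(n);d={'z':c['range_z'],'K':np.array(c['intrinsics']),'M':c['M']};W=pts(d)
    C=np.array([.575,-.0335]);ex=np.array([.9994,-.034]);ey=np.array([.034,.9994])
    dx=(W[...,:2]-C)@ex;dy=(W[...,:2]-C)@ey
    out=None
    m=(abs(dx)<.040)&(abs(dy)<.048)&(W[...,2]>.055)&(W[...,2]<.09)&(np.hypot(dx,dy)>.022)
    for k in range(4):
        A=np.c_[dx[m],dy[m],np.ones(m.sum())];x=np.linalg.lstsq(A,W[...,2][m],rcond=None)[0]
        r=abs(W[...,2]-(dx*x[0]+dy*x[1]+x[2]));m=m&(r<.004)
    print(n,'lid slopes x %.4f y %.4f  zc %.4f  zL %.4f zR %.4f n %d'%(x[0],x[1],x[2],x[2]+.055*x[1],x[2]-.055*x[1],m.sum()))
    return c
E
python3 -m inch '[[[0,-2,0,0],[0,-4,0,0],[0,-6,0,0],[0,-6,0,0]]]';python3 - <<'E'
from h import *
lidfit('side')
E
```

```text
t: 9.07
tcp_pos: [0.5788, 0.0794, 0.0509]
ee_rot: [0.708, 0.014, 0.706, -0.009]
contact_force: [0.7, 13.8, 6.5]
gripper_width: 0.157
side lid slopes x 0.0035 y 0.0291  zc 0.0701  zL 0.0717 zR 0.0685 n 495
```

```bash
python3 -m inch '[[[0,-2,0,0],[0,-4,0,0],[0,-4,0,0]]]';python3 - <<'E'
from h import *
lidfit('side')
E
python3 -m inch '[[[0,15,0,0],[0,30,0,0],[0,45,0,0],[0,55,0,0],[0,55,0,0]]]';python3 - <<'E'
from h import *
lidfit('side');print(tool())
E
```

```text
t: 9.5
tcp_pos: [0.5787, 0.0751, 0.0509]
ee_rot: [0.708, 0.014, 0.706, -0.01]
contact_force: [0.9, 13.7, 5.3]
gripper_width: 0.159
side lid slopes x 0.0023 y 0.0438  zc 0.0707  zL 0.0731 zR 0.0683 n 505
t: 10.18
tcp_pos: [0.5794, 0.1278, 0.0487]
ee_rot: [0.706, 0.012, 0.708, -0.012]
contact_force: [0.2, -0.0, -1.5]
gripper_width: 0.155
side lid slopes x 0.0040 y 0.0428  zc 0.0706  zL 0.0730 zR 0.0683 n 502
(array([0.5795, 0.1271, 0.0489]), array([[-0.002 ,  0.0341,  0.9994],
       [-0.0002,  0.9994, -0.0341],
       [-1.    , -0.0002, -0.002 ]]))
```

```bash
python3 -m inch '[[[-45,0,0,0],[-90,0,0,0],[-90,-50,1,0],[-90,-110,1,0],[-90,-170,1,0],[-90,-230,1,0],[-90,-280,1,0],[-90,-310,1,0],[-90,-310,1,0],[-90,-310,1,0]]]';python3 - <<'E'
from h import *
print(tool())
c=lidfit('side');save('s5.png',c['image'],(220,150,380,290),5)
c=lidfit('wrist');save('w5.png',c['image'],s=1.5)
E
```

```text
t: 11.48
tcp_pos: [0.5701, -0.1828, 0.1397]
ee_rot: [0.707, 0.013, 0.707, -0.012]
contact_force: [0.7, 0.5, -0.9]
gripper_width: 0.155
(array([ 0.5701, -0.1828,  0.1397]), array([[-0.0006,  0.0353,  0.9994],
       [ 0.0008,  0.9994, -0.0353],
       [-1.    ,  0.0008, -0.0006]]))
side lid slopes x 0.0001 y 0.0446  zc 0.0707  zL 0.0731 zR 0.0682 n 415
wrist lid slopes x -0.0009 y 0.0541  zc 0.0694  zL 0.0724 zR 0.0664 n 7194
```

View pics/w5.png

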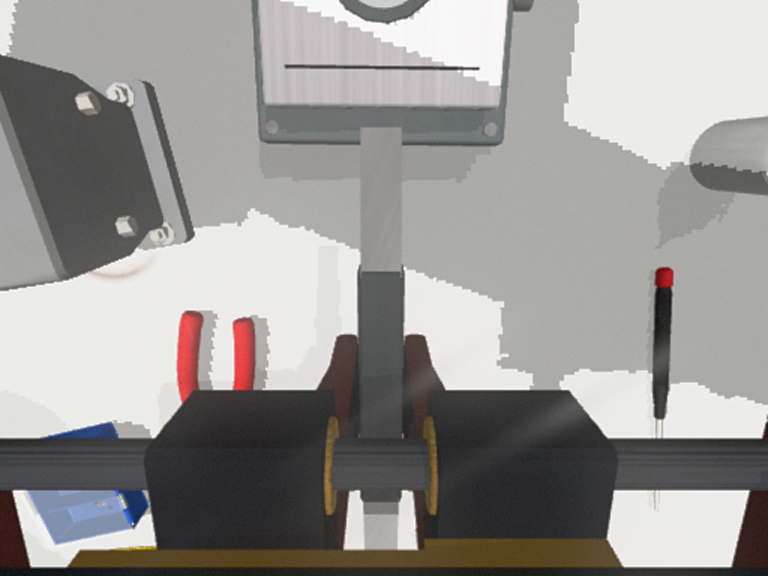

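View pics/s5.png

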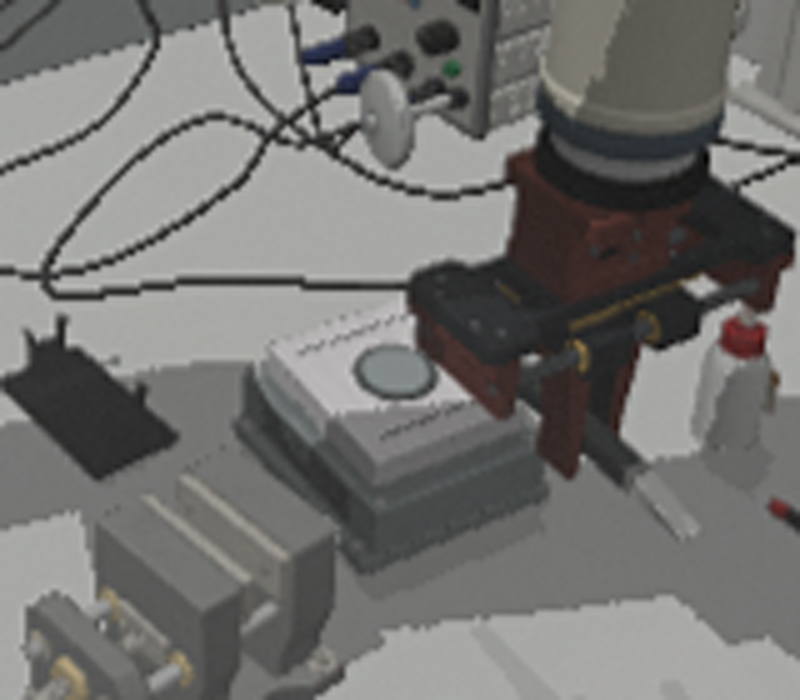

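```bash
python3 -m inch '[[[40,0,0,0],[70,0,0,0],[82,0,0,0],[87,6,0,0],[87.5,6,0,0],[87.5,6,0,0]]]';python3 -m inch '[[[0.5,0,0,0],[1,0,0,0],[1.5,0,0,0],[1.5,0,0,0]]]'; python3 -m inch '[[[0.5,0,0,0],[0.5,0,0,0],[0.5,0,0,0]]]'
```

```text
t: 12.32
tcp_pos: [0.5713, -0.1772, 0.0541]
ee_rot: [0.708, 0.012, 0.706, -0.013]
contact_force: [-0.1, 0.2, -1.7]
gripper_width: 0.153
t: 12.82
tcp_pos: [0.5706, -0.1772, 0.0511]
ee_rot: [0.707, 0.012, 0.707, -0.012]
contact_force: [-0.1, 0.1, -1.8]
gripper_width: 0.155
t: 13.2
tcp_pos: [0.5706, -0.1772, 0.0508]
ee_rot: [0.707, 0.012, 0.707, -0.012]
contact_force: [0.1, 0.5, 1.1]
gripper_width: 0.156
```

```bash
python3 -m inch '[[[0.3,4,0,0],[0.3,8,0,0],[0.3,11,0,0],[0.3,14,0,0],[0.3,17,0,0],[0.3,20,0,0],[0.3,22,0,0],[0.3,22,0,0]]]';python3 -m inch '[[[0,2,0,0],[0,4,0,0],[0,6,0,0],[0,8,0,0],[0,10,0,0],[0,10,0,0]]]'
python3 - <<'E'
from h import *
lidfit('side');lidfit('wrist');print(tool()[1])
E
```

```text
t: 14.2
tcp_pos: [0.5714, -0.1586, 0.0511]
ee_rot: [0.707, 0.011, 0.707, -0.015]
contact_force: [-0.4, -12.4, 2.3]
gripper_width: 0.155
t: 14.95
tcp_pos: [0.5717, -0.1488, 0.0511]
ee_rot: [0.707, 0.011, 0.707, -0.015]
contact_force: [-0.3, -12.2, 2.7]
gripper_width: 0.159
side lid slopes x -0.0040 y 0.0029  zc 0.0724  zL 0.0726 zR 0.0723 n 243
wrist lid slopes x -0.0037 y 0.0150  zc 0.0706  zL 0.0714 zR 0.0698 n 23027
[[ 0.0011  0.0371  0.9993]
 [-0.0063  0.9993 -0.0371]
 [-1.     -0.0062  0.0013]]
```

```bash
python3 -m inch '[[[0,2,0,0],[0,4,0,0],[0,6,0,0],[0,8,0,0],[0,8,0,0]]]'
python3 - <<'E'
from h import *
lidfit('side');lidfit('wrist')
E
```

```text
t: 15.68
tcp_pos: [0.5722, -0.1384, 0.051]
ee_rot: [0.707, 0.012, 0.707, -0.013]
contact_force: [0.5, -4.3, 3.0]
gripper_width: 0.156
side lid slopes x -0.0051 y -0.0375  zc 0.0745  zL 0.0724 zR 0.0765 n 189
wrist lid slopes x -0.0094 y -0.0190  zc 0.0723  zL 0.0713 zR 0.0733 n 25672
```

```bash
python3 -m inch '[[[0,-15,0,0],[0,-30,0,0],[0,-45,0,0],[0,-55,0,0],[0,-55,0,0]]]'
python3 - <<'E'
from h import *
lidfit('side');lidfit('wrist');print(tool())
E
```

```text
t: 16.4
tcp_pos: [0.5692, -0.1932, 0.0491]
ee_rot: [0.706, 0.013, 0.708, -0.013]
contact_force: [0.7, 0.2, -1.9]
gripper_width: 0.15
side lid slopes x -0.0101 y -0.0206  zc 0.0740  zL 0.0729 zR 0.0751 n 466
wrist lid slopes x 0.0000 y 0.0000  zc 0.0000  zL 0.0000 zR 0.0000 n 0
(array([ 0.5695, -0.1922,  0.0494]), array([[-0.0014,  0.0354,  0.9994],
       [ 0.0005,  0.9994, -0.0354],
       [-1.    ,  0.0005, -0.0014]]))
```

```bash
python3 -m inch '[[[-50,0,0,0],[-90,0,0,0],[-90,20,0,0],[-90,20,0,0]]]'
python3 - <<'E'
from h import *
c=lidfit('side');save('s6.png',c['image'],(240,190,340,280),8);lidfit('wrist');c=lidfit('top')
print(tool()[0])
E
```

```text
t: 17.0
tcp_pos: [0.5704, -0.1701, 0.1387]
ee_rot: [0.706, 0.012, 0.708, -0.011]
contact_force: [-0.1, 0.1, -2.0]
gripper_width: 0.155
side lid slopes x -0.0097 y -0.0206  zc 0.0738  zL 0.0727 zR 0.0750 n 351
wrist lid slopes x -0.0097 y -0.0169  zc 0.0724  zL 0.0715 zR 0.0733 n 8669
top lid slopes x -0.0095 y -0.0210  zc 0.0729  zL 0.0718 zR 0.0741 n 618
[ 0.5698 -0.1715  0.1377]
```

View pics/s6.png

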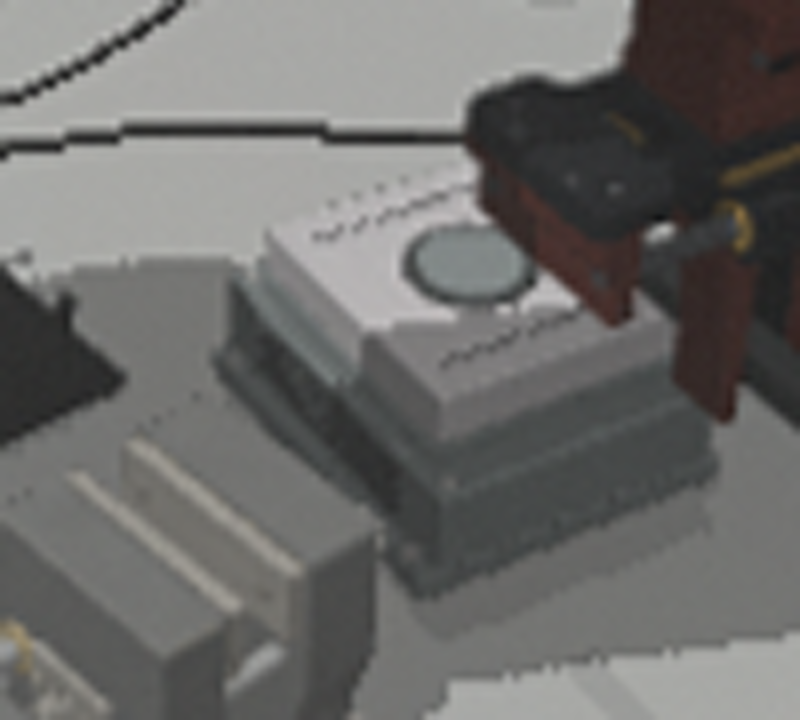

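```bash
python3 -m inch '[[[30,-11,1,0],[65,-11,1,0],[80,-11,1,0],[85,-5,1,0],[85.5,-5,1,0],[85.5,-5,1,0]]]';python3 -m inch '[[[0.5,0,0,0],[1,0,0,0],[1.5,0,0,0],[1.5,0,0,0]]]'
```

```text
t: 17.9
tcp_pos: [0.5723, -0.1773, 0.0563]
ee_rot: [0.708, 0.012, 0.706, -0.013]
contact_force: [-0.5, -0.1, -1.3]
gripper_width: 0.158
t: 18.4
tcp_pos: [0.5715, -0.1772, 0.0532]
ee_rot: [0.707, 0.012, 0.707, -0.012]
contact_force: [-0.4, 0.5, -1.6]
gripper_width: 0.154
```

```bash
python3 -m inch '[[[1,0,0,0],[1.5,0,0,0],[2,0,0,0],[2.5,0,0,0],[2.5,0,0,0]]]'
```

```text
t: 19.02
tcp_pos: [0.5716, -0.1772, 0.0509]
ee_rot: [0.707, 0.012, 0.707, -0.012]
contact_force: [-0.1, 1.1, -0.3]
gripper_width: 0.154
```

```bash
python3 -m inch '[[[0.5,6,0,0],[0.5,12,0,0],[0.5,18,0,0],[0.5,24,0,0],[0.5,28,0,0],[0.5,31,0,0],[0.5,34,0,0],[0.5,37,0,0],[0.5,37,0,0]]]';python3 - <<'E'
from h import *
lidfit('side');lidfit('wrist');print(tool()[0])
E
```

```text
t: 20.15
tcp_pos: [0.5731, -0.1402, 0.0507]
ee_rot: [0.707, 0.012, 0.707, -0.012]
contact_force: [0.2, -3.1, 5.1]
gripper_width: 0.157
side lid slopes x -0.0046 y -0.0445  zc 0.0749  zL 0.0724 zR 0.0773 n 212
wrist lid slopes x -0.0095 y -0.0187  zc 0.0724  zL 0.0713 zR 0.0734 n 25385
[ 0.5731 -0.1402  0.0507]
```

```bash
python3 -m inch '[[[0,2,0,0],[0,4,0,0],[0,5,0,0],[0,5,0,0]]]';python3 - <<'E'
from h import *
lidfit('wrist')
E
python3 -m inch '[[[0,2,0,0],[0,4,0,0],[0,5,0,0],[0,5,0,0]]]';python3 - <<'E'
from h import *
c=lidfit('wrist');save('w7.png',c['image'],s=1.5);lidfit('top')
c=cam('side');save('s7.png',c['image'],(240,190,340,280),8)
E
```

```text
t: 20.75
tcp_pos: [0.5732, -0.1363, 0.0509]
ee_rot: [0.707, 0.012, 0.707, -0.013]
contact_force: [0.2, -5.1, 5.5]
gripper_width: 0.153
wrist lid slopes x -0.0090 y -0.0238  zc 0.0726  zL 0.0712 zR 0.0739 n 26152
t: 21.3
tcp_pos: [0.5735, -0.1309, 0.0509]
ee_rot: [0.707, 0.012, 0.707, -0.013]
contact_force: [-0.6, -4.0, 6.3]
gripper_width: 0.156
wrist lid slopes x -0.0081 y -0.0496  zc 0.0738  zL 0.0711 zR 0.0766 n 27838
top lid slopes x -0.0089 y -0.0536  zc 0.0746  zL 0.0717 zR 0.0775 n 635
```

View pics/w7.png

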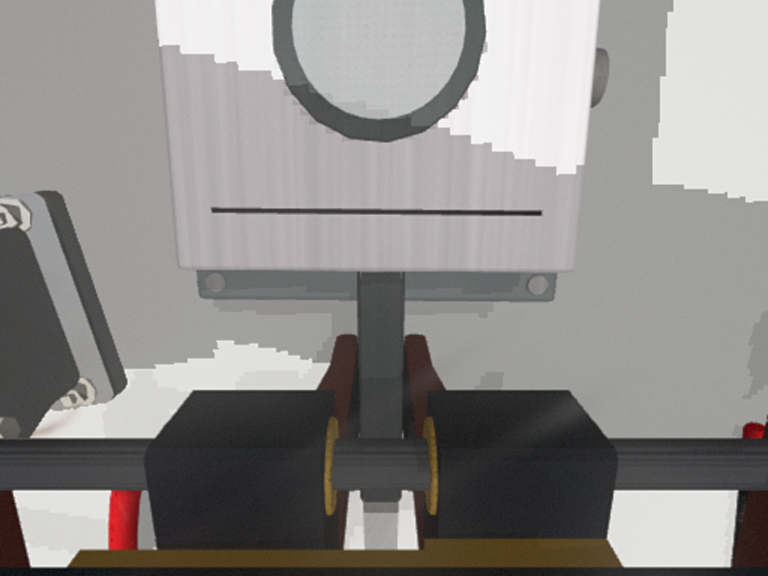

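View pics/s7.png

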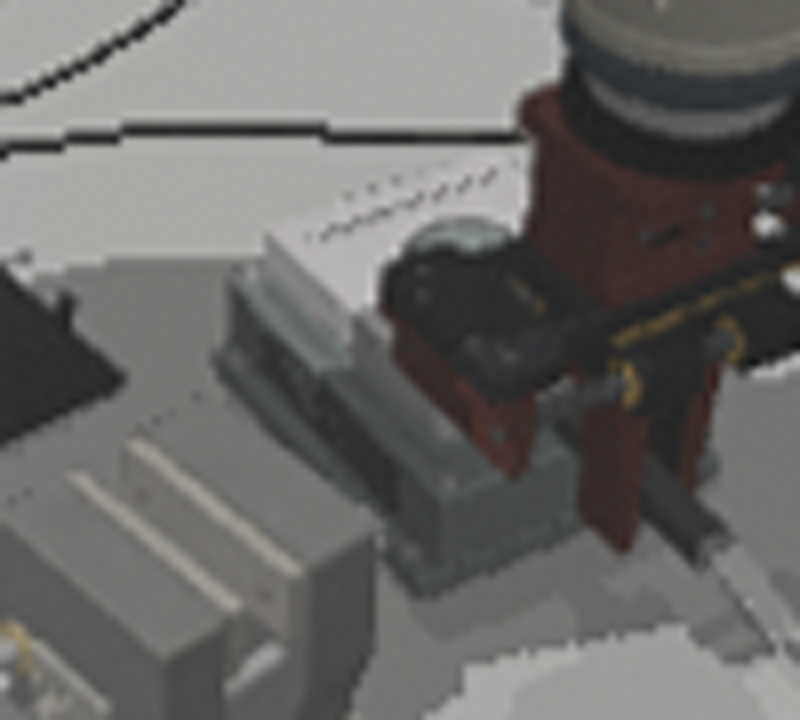

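```bash
python3 -m inch '[[[0,-10,0,0],[0,-22,0,0],[0,-37,0,0],[0,-52,0,0],[0,-62,0,0],[0,-62,0,0]]]'
python3 - <<'E'
from h import *
lidfit('side');lidfit('top');print(tool()[0])
E
```

```text
t: 22.2
tcp_pos: [0.5701, -0.1932, 0.0489]
ee_rot: [0.706, 0.013, 0.708, -0.013]
contact_force: [0.2, -0.8, -1.8]
gripper_width: 0.152
side lid slopes x -0.0102 y -0.0518  zc 0.0756  zL 0.0727 zR 0.0784 n 450
top lid slopes x -0.0038 y -0.0486  zc 0.0745  zL 0.0718 zR 0.0772 n 629
[ 0.5705 -0.1922  0.0493]
```

```bash
python3 -m inch '[[[-50,0,0,0],[-95,0,0,0],[-95,50,0,0],[-95,110,0,0],[-95,170,0,0],[-95,230,0,0],[-95,280,0,0],[-95,310,0,0],[-95,310,0,0],[-95,310,0,0]]]';python3 -m inch '[[[40,0,0,0],[70,0,0,0],[85,0,0,0],[90,-5,0,0],[92,-6,0,0],[92,-6,0,0],[92,-6,0,0]]]'
```

```text
t: 23.55
tcp_pos: [0.5817, 0.1173, 0.145]
ee_rot: [0.707, 0.012, 0.707, -0.012]
contact_force: [0.4, 0.0, -2.2]
gripper_width: 0.151
t: 24.42
tcp_pos: [0.5822, 0.1117, 0.0543]
ee_rot: [0.708, 0.012, 0.706, -0.012]
contact_force: [-0.2, -0.4, -2.1]
gripper_width: 0.15
```

```bash
python3 -m inch '[[[1,-3,-2,0],[2,-5,-2,0],[2.5,-5,-2,0],[3,-5,-2,0],[3,-5,-2,0]]]';python3 -m inch '[[[0.5,0,0,0],[0.5,0,0,0]]]'
```

```text
t: 25.05
tcp_pos: [0.5797, 0.1066, 0.0506]
ee_rot: [0.707, 0.012, 0.707, -0.012]
contact_force: [0.1, -0.9, 0.8]
gripper_width: 0.155
t: 25.3
tcp_pos: [0.5797, 0.1067, 0.0502]
ee_rot: [0.707, 0.012, 0.707, -0.012]
contact_force: [-1.1, -0.2, 2.3]
gripper_width: 0.156
```

```bash
python3 -m inch '[[[0,-6,0,0],[0,-12,0,0],[0,-17,0,0],[0,-21,0,0],[0,-25,0,0],[0,-28,0,0],[0,-31,0,0],[0,-33,0,0],[0,-33,0,0]]]';python3 - <<'E'
from h import *
lidfit('side');print(tool()[0])
E
```

```text
t: 26.42
tcp_pos: [0.5789, 0.0747, 0.0507]
ee_rot: [0.708, 0.013, 0.706, -0.011]
contact_force: [0.3, 4.7, 5.4]
gripper_width: 0.156
side lid slopes x -0.0041 y -0.0350  zc 0.0763  zL 0.0744 zR 0.0782 n 457
[0.5789 0.0746 0.0507]
```

```bash
python3 -m inch '[[[0,-2,0,0],[0,-4,0,0],[0,-6,0,0],[0,-6,0,0]]]';python3 - <<'E'
from h import *
lidfit('side');print(tool()[0])
E
python3 -m inch '[[[0,-2,0,0],[0,-3,0,0],[0,-4,0,0],[0,-4,0,0]]]';python3 - <<'E'
from h import *
lidfit('side');lidfit('wrist');print(tool()[0])
E
```

```text
t: 26.98
tcp_pos: [0.5787, 0.0686, 0.0508]
ee_rot: [0.708, 0.013, 0.706, -0.011]
contact_force: [-0.1, 6.3, 6.5]
gripper_width: 0.156
side lid slopes x -0.0026 y -0.0188  zc 0.0771  zL 0.0760 zR 0.0781 n 473
[0.5787 0.0685 0.0508]
t: 27.52
tcp_pos: [0.5786, 0.0649, 0.0509]
ee_rot: [0.708, 0.013, 0.706, -0.011]
contact_force: [1.1, 6.6, 6.9]
gripper_width: 0.152
side lid slopes x -0.0004 y -0.0096  zc 0.0775  zL 0.0770 zR 0.0780 n 479
wrist lid slopes x 0.0000 y 0.0000  zc 0.0000  zL 0.0000 zR 0.0000 n 0
[0.5786 0.0649 0.0509]
```

```bash
python3 -m inch '[[[0,-2,0,0],[0,-3,0,0],[0,-4,0,0],[0,-4,0,0]]]';python3 - <<'E'
from h import *
lidfit('side');print(tool()[0])
E
python3 -m inch '[[[0,10,0,0],[0,22,0,0],[0,37,0,0],[0,52,0,0],[0,62,0,0],[0,62,0,0]]]'
python3 - <<'E'
from h import *
lidfit('side');print(tool())
E
```

```text
t: 28.12
tcp_pos: [0.5785, 0.061, 0.0509]
ee_rot: [0.708, 0.013, 0.706, -0.011]
contact_force: [0.5, 6.4, 6.7]
gripper_width: 0.154
side lid slopes x 0.0009 y -0.0025  zc 0.0775  zL 0.0773 zR 0.0776 n 479
[0.5785 0.061  0.0509]
t: 28.92
tcp_pos: [0.579, 0.1228, 0.0482]
ee_rot: [0.706, 0.012, 0.708, -0.012]
contact_force: [-0.9, -0.0, -1.3]
gripper_width: 0.157
side lid slopes x 0.0009 y 0.0018  zc 0.0775  zL 0.0776 zR 0.0774 n 482
(array([0.5792, 0.1223, 0.0484]), array([[-0.0025,  0.0339,  0.9994],
       [ 0.0001,  0.9994, -0.0339],
       [-1.    , -0.    , -0.0025]]))
```

```bash
python3 -m inch '[[[-20,0,0,0],[-40,0,0,0],[-40,0,-45,-0.04],[-40,0,-95,-0.08],[-40,-15,-125,-0.12],[-40,-28.5,-131,-0.12],[-40,-28.5,-131,-0.12],[-40,-28.5,-131,-0.12]]]'
python3 - <<'E'
from h import *
c=lidfit('side');save('s8.png',c['image'],(190,160,350,290),5);p,M=tool();print(p,M)
D=np.array([.4474,.0983,.0361])-p;print('tool delta mm',1000*M.T@D,'turn',np.arctan2(M[1,2],M[0,2])-.086)
E
```

```text
t: 29.98
tcp_pos: [0.4492, 0.0978, 0.0904]
ee_rot: [0.707, -0.029, 0.706, 0.03]
contact_force: [-0.4, 0.5, -2.4]
gripper_width: 0.156
side lid slopes x -0.0000 y -0.0031  zc 0.0775  zL 0.0773 zR 0.0777 n 480
[0.449  0.0979 0.0901] [[ 0.0004 -0.0841  0.9965]
 [ 0.0003  0.9965  0.0841]
 [-1.      0.0002  0.0005]]
tool delta mm [53.9832  0.5595 -1.5737] turn -0.0018360903046238941
```

View pics/s8.png

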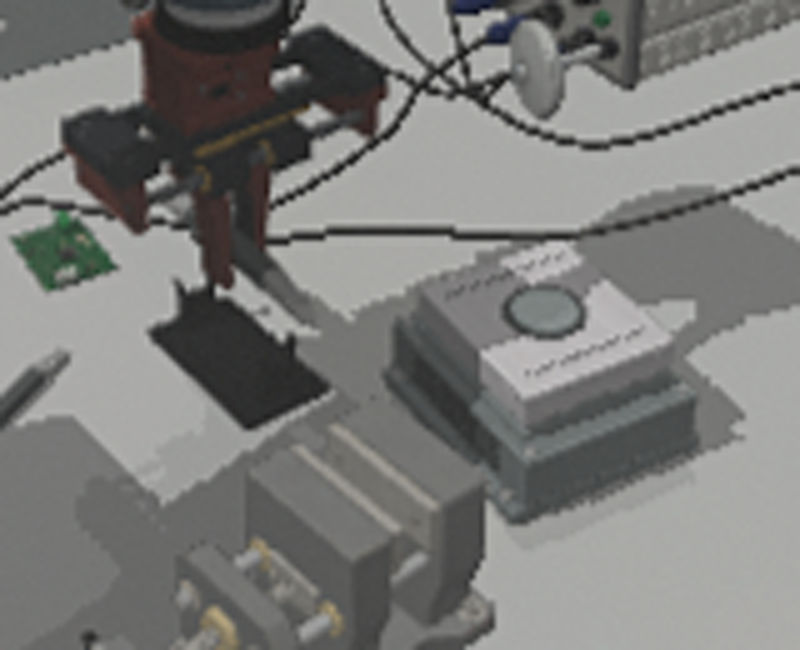

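Run:
```python
from h import *
c=cam('wrist');save('w8.png',c['image'],s=1.5)
```

```text
(no output)
```

View pics/w8.png

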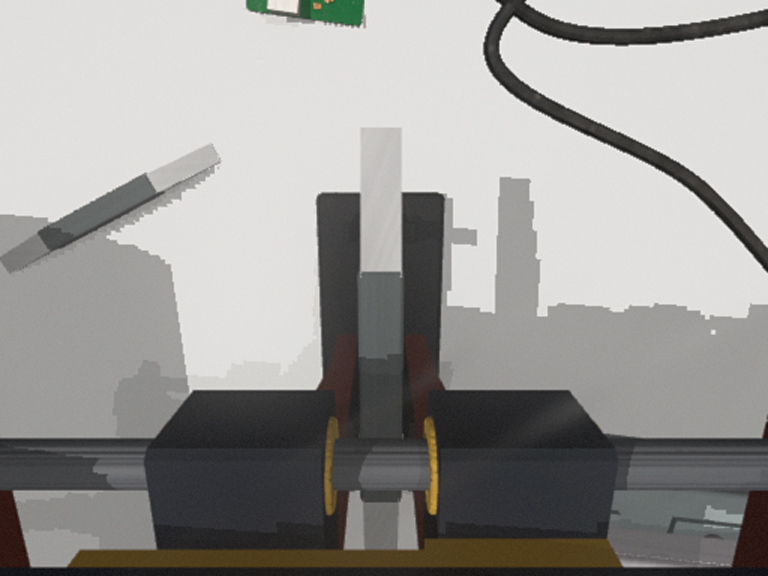

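No slip in the grip. Lower into the rest.

```bash
python3 -m inch '[[[15,0.5,-1.5,0],[28,0.5,-1.5,0],[38,0.5,-1.5,0],[45,0.5,-1.5,0],[50,0.5,-1.5,0],[52,0.5,-1.5,0],[52,0.5,-1.5,0]]]'; python3 -m inch '[[[1,0,0,0],[1.5,0,0,0],[1.5,0,0,0],[1.5,0,0,0]]]'
```

```text
t: 30.95
tcp_pos: [0.4468, 0.0982, 0.0378]
ee_rot: [0.707, -0.03, 0.706, 0.03]
contact_force: [2.8, -0.2, -2.9]
gripper_width: 0.156
t: 31.45
tcp_pos: [0.4468, 0.0982, 0.0365]
ee_rot: [0.707, -0.03, 0.706, 0.03]
contact_force: [2.7, 0.1, 0.8]
gripper_width: 0.154
```

```bash
python3 -m inch '[[[0,0,0,0],[0,0,0,0],[0,0,0,0],[0,0,0,0],[0,0,0,0],[0,0,0,0]]]' 0; python3 -m inch '[[[-20,0,0,0],[-60,0,0,0],[-110,0,0,0],[-160,-30,0,0],[-200,-80,0,0],[-200,-100,0,0],[-200,-100,0,0],[-200,-100,0,0]]]'
python3 - <<'E'
from h import *
lidfit('side');c=cam('wrist');save('w9.png',c['image'],s=1.5);save('w9w.png',c['image'],(190,0,350,180),4)
lidfit('wrist');c=cam('side');save('s9.png',c['image'],s=1.5)
E
```

```text
t: 32.2
tcp_pos: [0.4465, 0.0982, 0.0362]
ee_rot: [0.706, -0.03, 0.706, 0.03]
contact_force: [0.2, -1.0, -0.6]
gripper_width: 0.794
t: 33.2
tcp_pos: [0.4548, -0.0009, 0.2355]
ee_rot: [0.706, -0.03, 0.707, 0.03]
contact_force: [0.5, 0.6, -0.4]
gripper_width: 1.006
side lid slopes x -0.0016 y 0.0016  zc 0.0774  zL 0.0775 zR 0.0773 n 480
wrist lid slopes x -0.0009 y -0.0038  zc 0.0758  zL 0.0756 zR 0.0760 n 4257
```

View pics/w9.png

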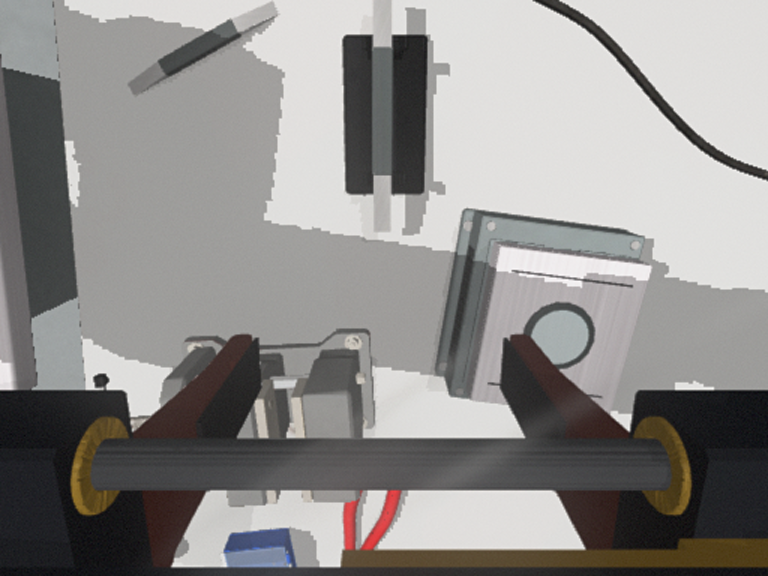

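View pics/w9w.png

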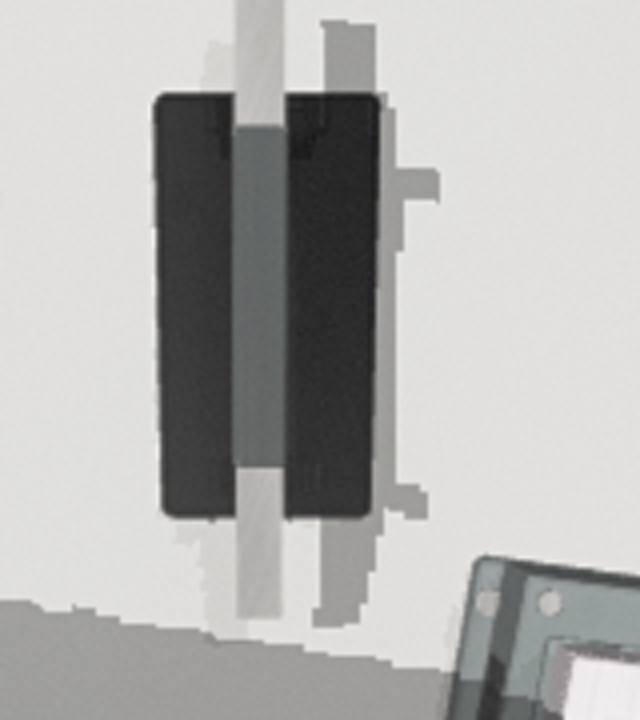

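View pics/s9.png

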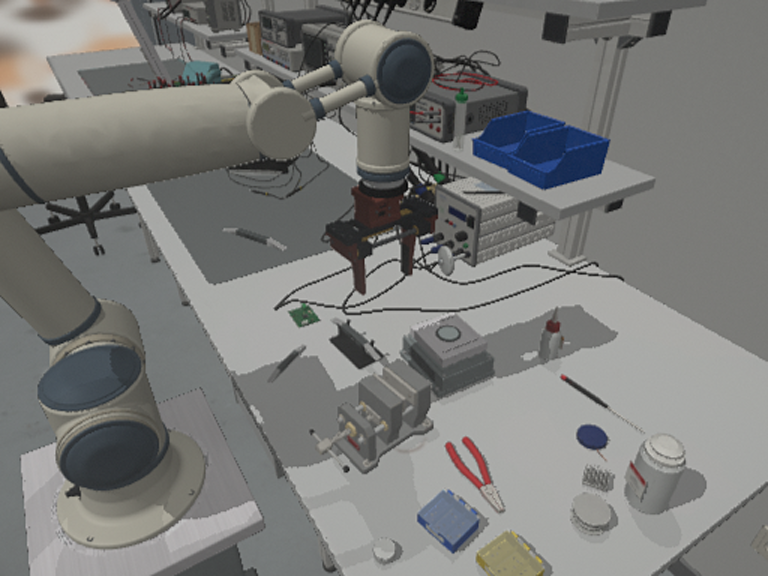

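Run:
```python
from h import *
s=observe();print(s['t'],np.abs(s['joint_velocities']).max());lidfit('side')
print(env.finish_job())
```

```text
33.4 0.003131938949217362
side lid slopes x -0.0009 y -0.0025  zc 0.0775  zL 0.0773 zR 0.0776 n 482
the job is handed in; nothing more can be done
None
```

I worked the lid up with the middle wedge, laid the wedge back in its rest, and handed the job in at 33.4 s; the hand-in gave no verdict.

- **Lifting:** the order was left edge to about 4.5 mm, right edge in two pushes until it stayed at about 10 mm, then left edge the rest of the way. The largest lid tilt I measured between pushes was about 0.055 rad, against the 0.075 limit; I did not measure it during a push. Only the wedge was used on the lid.
- **Last checks:**
  - Both lid edges sit about 9 mm above their seats in the side camera.
  - The lid is level within about 0.004 rad in the side and wrist cameras.
  - The wedge lies flat side down between the prongs, and the other things on the bench look unmoved by eye.
- **Disagreements:**
  - The first right push looked like a full spring-out, but after withdrawal that end stood at only about 7 mm, so I repeated it deeper.
  - The side camera's tilt reading was unreliable while the gripper hid part of the lid, so I went by the other cameras then.
  - Absolute lid heights differed by about 1.5 mm between cameras.
  - I did not re-measure the lid's sideways position at the end; the spigot's 1.5 mm play should keep it well inside the 6 mm limit.

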